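# Hang the readout on the sloping stand and lock it

## Robot

A 6-joint arm with a two-finger parallel gripper is mounted at the origin on a cart in front of the work surface, level with it; the furniture and walls round the work are solid. World frame = base frame: x ahead of the robot, y to its left, z up, the work surface at z = 0. Lengths are in mm, angles in degrees, forces in N, time in s.
With the tool pointing down it reaches from about 275 to 850 mm from the base axis. Payload 5.2 kg.
Tool frame: the origin (TCP) lies midway between the tips of the shut fingers; the grasp point (between the pads) lies r.grip_point_offset behind it (r.grip_point_offset is the distance from the TCP to the grasp point, in mm); z points along the fingers, y is the line along which they close (so a half turn about z gives the same grasp; the last joint's range is limited). The gripper opens to 85 mm and grips with 20 to 120 N. Pads are 22 mm wide; open, the fingers measure 114 mm over their backs; the gripper's body (76 mm by 85 mm) begins 54 mm behind the grasp point. The pads swing forward as they close: fully open they stand 13 mm farther back than shut.
Start: joints at [52.437, 14.817, 87.949, -0, 77.235, -11.62], TCP at [240.597, 494.589, 231.31] pointing down, gripper open.
Joint ranges: [-179.93, 179.93], [-52.35, 119.4], [10.71, 147.94], [-69.91, 249.91], [12.55, 155.21], [-178.61, 178.61]. Speed limits (degrees/s): [147.25, 147.25, 180, 180, 180, 180].

## Interface

Orientations are given as [roll, pitch, yaw] about the fixed x, y, z axes, in that order (R = Rz(yaw) Ry(pitch) Rx(roll)).
In Python, from station import r, vision gives the robot as it stands.
- The arm moves only by the shell command python3 -m creep 'ROWS' [OPENING] [FORCE]. ROWS is JSON, a list of rows, each a list of 6 numbers: the shift along the tool's x, y, z in units of 50 cm (1.0 is 50 cm), then the turn, a rotation vector about the tool's x, y, z in units of 360 degrees (1.0 is 360 degrees). A call has 1 to 20 rows; each row is the pose to reach, as a shift and turn from the pose commanded when the call began, along the tool's axes at that moment, turning the shorter way round; what a row does not reach only later rows make up. A row lasts 1/8 s, in which the tool goes at most 62.5 mm and 10.7 degrees, less where a joint would pass 70% of its speed; a pose out of reach is approached as far as the arm can. A call with a number of a shift or a turn outside -1 to 1 is refused whole. A call with a gripper value outside its range is refused whole. OPENING is the gripper command: -1 is fully open, 1 is shut, values between are in proportion, set as the call begins (- or left out, the last holds). The fingers move at their own pace and stop on an object; FORCE is the grip in N (left out, the last holds). Time passes only in rows, so rows that repeat a pose let the fingers close. It gives the time, the measured TCP pose, the force, the opening and the grip force at its end, in the units of the state.
- r.read_state(): the state, without advancing time (a new reading comes with each control period).
- vision.snapshot(name): name is "scene" or "side" or "wrist"; returns a dict with "img" (480x640x3 uint8, red, green, blue), "K" (3x3 intrinsics, pixels), "dist" ([k1, k2, p1, p2, k3] as OpenCV has them; the pictures are not rectified), "rvec" (rotation vector, rad) and "tvec" (3), from world to camera coordinates, as OpenCV has them. Camera axes: x right, y down, z forward; pixel columns grow to the right and rows downward; lengths in mm; the calibration is good to about 2 mm. A picture is of the moment at which its call begins. There is no depth.
- r.hand_in(): hands the job in; it is judged then, once.
The state is a dict: "t": time; "qpos": joint angles; "qvel": joint speeds; "joint_efforts": joint torques, N m; "ee_pos": TCP position; "tcp_rot": TCP orientation; "wrist_force": force on the tool from outside, world axes, zero at the start; "moment": the same for the moment, N m; "width": finger opening in mm; "grip_force": force on a finger pad.
Only numpy, scipy, OpenCV 4.12 (cv2) and the standard library are available. Lean on these libraries where they do the work, as an engineer would, in place of code of your own. Each camera call takes 0.05 s, during which the arm holds its last target. There are 200 camera calls.

## Task

Mount the small readout on the sloping stand: hook the keyhole in its back over the screw in the panel's slot, slide it down the slope until it is fully home, flush and straight, and let go. Then slide the orange-tabbed stop down the slot until it rests against the readout's top edge, so that it cannot lift off the screw, and leave everything standing around as it is.

Things in the scene. Friction and masses are not known exactly. Their poses are not given: they have to be found in the camera images.
- readout: Loose box-shaped electronic readout, 80 (x) x 52 (y) x 40 (z) mm, 180 to 290 g: white shell with display and three buttons, grey lower shell, ribbed grips on the long sides, dark back plate. Starts lying on its back, display up. Origin: centre of the back face; x points to its top edge (display end), z out of the display. Grip it across the 52 mm.
- readout_keyhole (a point): Centre of the keyhole's wide round hole, 15.5 mm across, in the readout's 3 mm thick back plate: at the readout's origin, on the back face; axes as the readout's. From it a slot 8.4 mm wide runs along +x toward the top edge; a screw is fully home with its axis 20 mm along x from here. Behind the plate an 11 mm deep hollow takes the screw head.
- panel: Flat face of a fixed stand of aluminium profile, 150 mm wide, sloping 30 degrees from level and rising away from the robot toward its right. Origin: on the face, on its centre line, 66 mm above the bench; the face reaches from x = -72 to +104 mm. x points up the slope, y along its width, z square out of the face. A slot runs up the centre line (y = 0); in it stand the screw and, above it, the stop.
- screw_span (a point): Panel origin again (axes as the panel's): the middle of the 10 mm span in which the steel screw is clamped in the slot, at y = 0 and panel x between -5 and +5 mm; where exactly is not measured, it must be seen or felt. It stands square to the face and never moves. Neck 6 mm thick, head 12 mm across and 4 mm thick, 5 mm gap under the head: its top is 9 mm above the face.
- stop (a joint): Sliding stop in the panel's slot, in m: 0 at its highest, growing as it slides down the slope, range 0 to 0.065; it starts at 0 to 0.01. Stays where it is left; about 3 N moves it. At 0 its lower face is at panel x = +72 mm.
- stop_face (a point): Centre of the stop's lower (down-slope) rubber face, 5 mm above the panel; axes as the panel's. The black base reaches from here 29 mm up the slope, is 36 mm wide and 10.5 mm high.
- stop_tab (a point): On the stop's orange upright finger tab, 26 mm above the panel and 16 mm up the slope from the lower face. The tab is 12 mm wide (panel y), 16 mm long (panel x) and ends 38 mm above the panel; axes as the panel's.
- readout_top (a point): Middle of the readout's top edge face: 40 mm along x from the readout's origin, 5 mm above its back; axes as the readout's.
- tin: White lidded moisture tin, 64 mm across, 43 mm high, bystander. Origin: centre of its underside.
- brass_weight: Brass slotted weight, 50 mm across, 15 mm high, bystander. Origin: centre of its underside.
- stopwatch: Yellow stopwatch lying on its back, 63 x 52 x 16 mm, bystander. Origin: centre of its underside.
There are look-alikes about, which are no part of the job. What is shaped like the readout but blue is not meant.

How it is judged (in metres and radians):
On the way, in this order (a step that is already met when the one before it is completed fails the run):
1. the readout hangs on the screw: flush with the panel, straight, and slid down so that the screw sits in the narrow slot (x of readout in the frame of panel between -0.0265 and -0.0135 m and y of readout in the frame of panel between -0.008 and 0.008 m and z of readout in the frame of panel between -0.002 and 0.003 m and angle between the x axis of readout and the x axis of panel, either way round below 0.14 rad and angle between the z axis of readout and the z axis of panel, either way round below 0.08 rad), for 0.2 s.
2. the stop has been slid down against the readout's top edge (x of stop_face in the frame of readout_top between -0.004 and 0.003 m), for 0.2 s.
At the end, for the whole second after the job is handed in: Readout released, at rest, back within 3 mm of the panel face and parallel to it (0.08 rad), straight along the slot (0.14 rad, 8 mm), origin 13.5 to 26.5 mm below the panel's along the slope (home: 20 mm below the screw); stop face within 3 mm of its top edge (all of step 1 and all of step 2 and linear speed of readout below 0.02 m/s); the robot touches nothing.
It fails at once if a bystander (tin, brass weight or stopwatch) is displaced by more than 25 mm (distance of any of tin, brass_weight, stopwatch from where it was at the start of the episode above 0.025 m).
It also fails if it takes over 51 s, if anything falls off the work surface, if the arm or the gripper's body presses on something with over 40 N, if the wrist force passes 120 N, or if a joint passes its speed limit or range.

## Working session

There is one attempt and no reset: what is moved stays moved. The work goes in short steps, Python scripts to look and compute and a shell command to move; the robot and the scene stay as the last step left them, time stands still between calls to the robot, and variables do not carry over. Pictures are saved under pics/ and viewed, at most 10 in all, crops included, and the job is handed in when it is done.

```bash
mkdir -p pics; ls; python3 - <<'E'
from station import r, vision
import cv2
for n in ("scene","side"):
    s=vision.snapshot(n); cv2.imwrite(f"pics/{n}0.png",s["img"][:,:,::-1])
    R=cv2.Rodrigues(s["rvec"])[0]; print(n,s["K"],s["dist"],-R.T@s["tvec"].ravel(),R[2])
print(r.read_state(), r.grip_point_offset)
E
```

```text
pics
scene [[508.93684267   0.         316.28814645]
 [  0.         508.93684267 240.61452658]
 [  0.           0.           1.        ]] [0.00551094 0.         0.         0.         0.        ] [-277.75253408  656.45402846  597.49243255] [ 0.68657082 -0.59614593 -0.41620974]
side [[501.42692102   0.         314.44846991]
 [  0.         501.42692102 237.45506641]
 [  0.           0.           1.        ]] [-0.09082659  0.          0.          0.          0.        ] [  478.71181367 -1053.83051635   523.50838046] [ 0.04290825  0.92241288 -0.38381422]
{'t': 0.1, 'qpos': array([ 5.24357573e+01,  1.48526193e+01,  8.80057404e+01,  1.06973384e-03,
        7.72346478e+01, -1.16190544e+01]), 'qvel': array([ 0.00313314, -0.07170963, -0.17679461, -0.05385022, -0.04345238,
        0.036184  ]), 'joint_efforts': array([ 3.21841202e-03, -4.46968818e+01, -2.91250885e+01, -4.82468240e-04,
        6.17261379e-03,  2.98302507e-05]), 'ee_pos': array([240.30076197, 494.194091  , 230.57443939]), 'tcp_rot': array([-1.79909108e+02, -1.97535873e-02,  1.54054559e+02]), 'wrist_force': array([ 0.06908396, -0.56824935, -0.01909549]), 'moment': array([-0.00015337, -0.02833824,  0.02570917]), 'grip_force': 0.0, 'width': 85.7517739298741} 18.700000000000003
```

View pics/scene0.png

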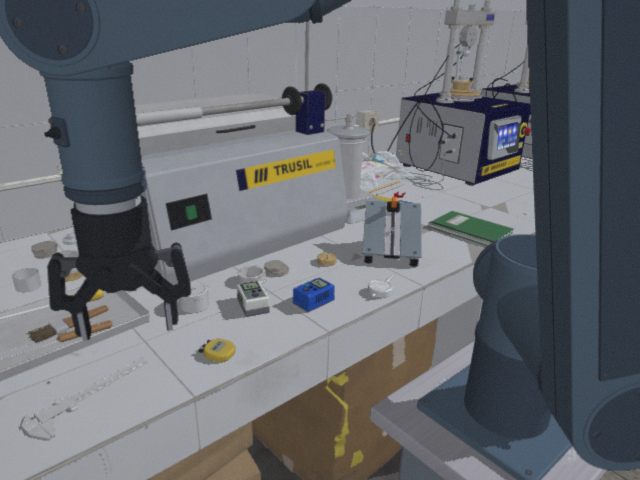

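View pics/side0.png

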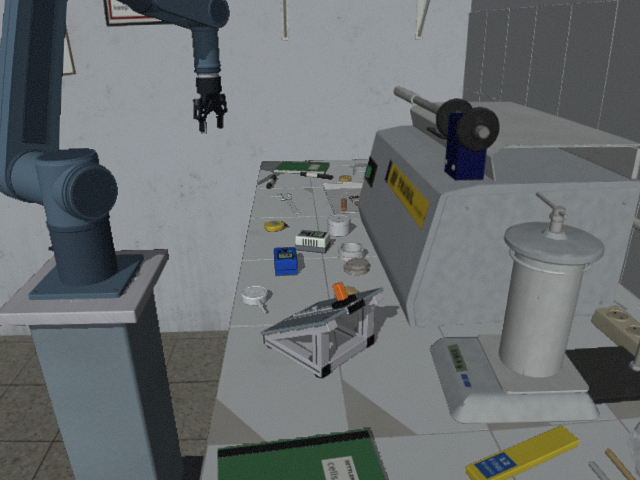

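Scene: white readout at about (253,297), blue look-alike at (314,293), panel at about (392,230) with its orange tab at (396,198). Side: readout at (313,240), panel at (325,315), tab at (341,291). I'll enlarge these areas.

```bash
python3 - <<'E'
import cv2,numpy as np
a=cv2.imread("pics/scene0.png");b=cv2.imread("pics/side0.png")
def c(i,x,y,w,h): return cv2.resize(i[y:y+h,x:x+w],(400,300),interpolation=cv2.INTER_CUBIC)
im=np.vstack([np.hstack([c(a,340,185,100,75+0),c(a,220,265,80,60)]),np.hstack([c(b,255,270,140,105),c(b,285,215,60,45)])])
cv2.imwrite("pics/crop1.png",im)
E
```

```text
(no output)
```

View pics/crop1.png

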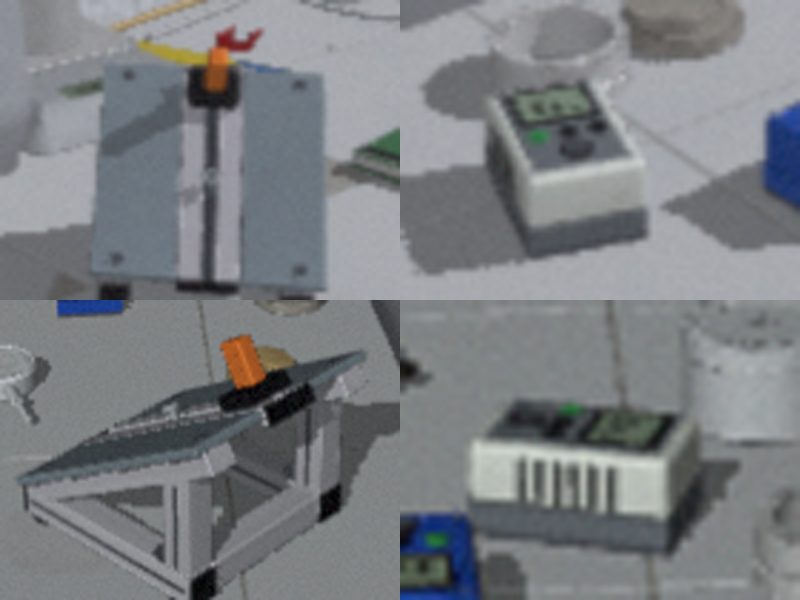

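Crops: the panel's scene corners are at about (366,201), (421,203), (363,254) and (422,257), with the screw at (393,229). The readout lies with its display end away from the scene camera. Next I fit both poses from these pixels.

```bash
cat > h.py <<'E'
import cv2,numpy as np
from scipy.spatial.transform import Rotation as Ro
from scipy.optimize import least_squares
from station import r,vision
def proj(s,P): return cv2.projectPoints(np.float64(P).reshape(-1,1,3),s["rvec"],s["tvec"],s["K"],s["dist"])[0].reshape(-1,2)
def panelR(yaw): # yaw in deg: heading of upslope direction
    return Ro.from_euler('ZY',[yaw,-30],degrees=True).as_matrix()
def readR(yaw): return Ro.from_euler('z',yaw,degrees=True).as_matrix()
def ray(s,px,zaxis_p,n):  # intersect pixel ray with plane through p, normal n
    R=cv2.Rodrigues(s["rvec"])[0]; c=-R.T@np.ravel(s["tvec"])
    u=cv2.undistortPoints(np.float64([[px]]),s["K"],s["dist"]).ravel(); d=R.T@np.array([u[0],u[1],1])
    return c+d*(np.dot(zaxis_p-c,n)/np.dot(d,n))
def toolR(x,z): # columns from tool x and z axes
    return np.column_stack([x,np.cross(z,x),z])
def go(pos,R,base=None):
    st=r.read_state(); p,R0=(st["ee_pos"],Ro.from_euler('xyz',st["tcp_rot"],degrees=True).as_matrix()) if base is None else base
    sh=R0.T@(np.asarray(pos)-p)/500; rv=Ro.from_matrix(R0.T@R).as_rotvec()/(2*np.pi)
    print("row",np.round(np.r_[sh,rv],4).tolist(),"dist",np.linalg.norm(sh)*500,"ang",np.linalg.norm(rv)*360)
E
python3 - <<'E'
from h import *
S={n:vision.snapshot(n) for n in("scene","side")}
C={'TL':(104,75,0),'TR':(104,-75,0),'BL':(-72,75,0),'BR':(-72,-75,0)}
ob=[("scene",C['TL'],(366.2,201.2)),("scene",C['TR'],(420.7,203)),("scene",C['BL'],(363.2,253.7)),("scene",C['BR'],(421.7,256.5)),
("side",C['BR'],(262,332.5)),("side",C['TL'],(382.5,288)),("side",C['TR'],(327.5,323.5))]
def f(p,ob,RR,z): 
    o=[]
    for n,c,u in ob: o.append(proj(S[n],RR(p[2])@np.array(c,float)+[p[0],p[1],z])[0]-u)
    return np.ravel(o)
for y0 in(-30,-60):
    q=least_squares(f,[550,0,y0],args=(ob,panelR,66)); print(q.x,q.cost); print(q.fun.round(1))
p=q.x; R=panelR(p[2]); o=np.array([p[0],p[1],66])
w=ray(S["scene"],(392.7,228.7),o+R[:,2]*9,R[:,2]); print("screw",R.T@(w-o))
T=lambda x,y:(x,y,38.5)
ob=[("scene",T(40,26),(237.4,282)),("scene",T(40,-26),(257.4,280.6)),("scene",T(-40,-26),(269.6,297)),("scene",T(-40,26),(245.5,299.4)),
("scene",(-40,-26,0),(269.2,312)),("scene",(-40,26,0),(246,316)),
("side",T(-40,26),(299.6,230)),("side",T(40,26),(328.5,231.8)),("side",T(40,-26),(325.5,238.7)),("side",T(-40,-26),(295.5,236.5)),("side",(-40,-26,0),(295.5,246.5)),("side",(40,-26,0),(325.8,252.8))]
q=least_squares(f,[450,250,-10],args=(ob,readR,0)); print(q.x,q.cost);print(q.fun.round(1))
E
```

```text
[ 515.237162   -296.23914129  -45.59116462] 6.950341435692578
[-0.9 -0.5 -0.2  0.7 -0.3 -0.   0.7  0.8 -0.7  1.8  2.1 -0.9 -1.3 -0.7]
[ 515.23716412 -296.23914173  -45.59116836] 6.9503414357160755
[-0.9 -0.5 -0.2  0.7 -0.3 -0.   0.7  0.8 -0.7  1.8  2.1 -0.9 -1.3 -0.7]
screw [6.26751016 0.74228873 9.        ]
[530.80238297 133.44317733 -18.23941371] 21.747236238875384
[-1.3  2.   1.4 -0.5 -0.1  0.5 -0.   2.5  0.5  1.   0.1  1.6  1.5 -0.8
  2.3  0.1  0.4  0.8 -0.3  0.1  0.1  4.   0.1  0.8]
```

```bash
python3 - <<'E'
from h import *
R=readR(-18.2); go([515,138,200],toolR(-R[:,0],-R[:,2]))
s=vision.snapshot("wrist");Rc=cv2.Rodrigues(s["rvec"])[0];st=r.read_state();R0=Ro.from_euler('xyz',st["tcp_rot"],degrees=True).as_matrix()
print(R0.T@(-Rc.T@s["tvec"].ravel()-st["ee_pos"]),R0.T@Rc[2],s["K"][0,0])
E
```

```text
row [-0.8056, -0.4006, 0.0619, -0.0002, -0.0, -0.0215] dist 450.91954949433307 ang 7.7428414123906695
[  71.65517388    0.15244335 -142.69091864] [-0.28164636 -0.00139771  0.95951726] 397.23657030868594
```

```bash
python3 - <<'E'
from h import *
s=vision.snapshot("scene")
for p in [(175,282),(345,226),(187,297),(250,272),(275,268),(327,259),(218,350),(380,287)]: print(p,ray(s,p,np.zeros(3),np.array([0,0,1.])).round())
E
python3 -m creep '[[-0.8,-0.4,0.06,0,0,-0.0215],[-0.8,-0.4,0.06,0,0,-0.0215],[-0.8,-0.4,0.06,0,0,-0.0215],[-0.8,-0.4,0.06,0,0,-0.0215],[-0.8,-0.4,0.06,0,0,-0.0215],[-0.8,-0.4,0.06,0,0,-0.0215],[-0.8,-0.4,0.06,0,0,-0.0215],[-0.8,-0.4,0.06,0,0,-0.0215],[-0.8,-0.4,0.06,0,0,-0.0215],[-0.8,-0.4,0.06,0,0,-0.0215]]' -1
python3 - <<'E'
from h import *
s=vision.snapshot("wrist"); cv2.imwrite("pics/w1.png",s["img"][:,:,::-1])
R=readR(-18.24); print(proj(s,[R@np.array(c)+[530.8,133.4,0] for c in [(40,26,38.5),(40,-26,38.5),(-40,-26,38.5),(-40,26,38.5)]]).round(1).tolist())
E
```

```text
(175, 282) [732. 218.   0.]
(345, 226) [ 736. -337.    0.]
(187, 297) [653. 228.   0.]
(250, 272) [666.  51.   0.]
(275, 268) [645. -10.   0.]
(327, 259) [ 603. -147.    0.]
(218, 350) [440. 274.   0.]
(380, 287) [ 415. -149.    0.]
t: 1.55
ee_pos: [511.8, 141.0, 201.4]
tcp_rot: [180.0, -0.0, 161.9]
wrist_force: [-0.6, 0.5, 0.1]
width: 85.5
grip_force: 0.0
[[347.8, 292.4], [285.4, 292.3], [283.1, 197.0], [350.1, 197.1]]
```

View pics/w1.png

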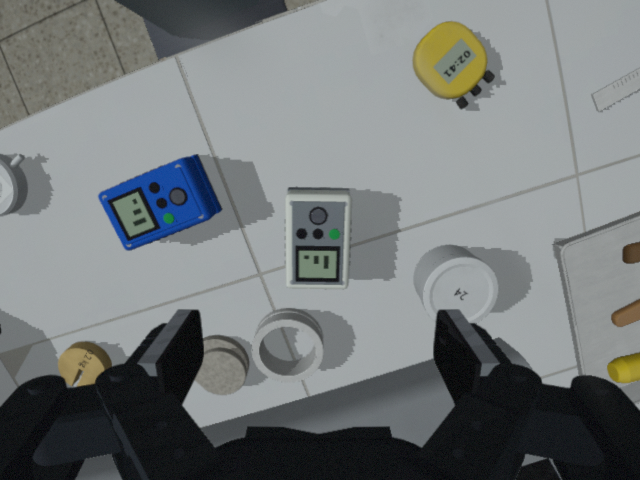

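Wrist view: readout's top face corners at about (286,289), (348,288), (350,191) and (288,192); tin at (460,285), weight at (83,368), stopwatch at (452,60), blue look-alike left.

```bash
python3 - <<'E'
from h import *
s=vision.snapshot("wrist")
pts=np.array([(39.5,25.5,39),(39.5,-25.5,39),(-39.5,-25.5,39),(-39.5,25.5,39)]); u=np.array([(348.5,288.5),(285.5,289),(287,192),(350.5,191)])
q=least_squares(lambda p:(proj(s,pts@readR(p[2]).T+[p[0],p[1],0])-u).ravel(),[530,133,-18]); print(q.x,q.fun.round(1))
R=readR(q.x[2]); T=toolR(-R[:,0],-R[:,2]); o=np.r_[q.x[:2],0]
go(o+[0,0,60],T); go(o+[0,0,7.0],T)
E
```

```text
[527.36628678 135.81086969 -18.68021581] [-0.3 -0.8  1.2 -1.8 -1.6  0.3  0.8  1.9]
row [-0.0328, -0.0007, 0.2831, 0.0, -0.0, 0.0017] dist 142.4872876425373 ang 0.6044204236377269
row [-0.0328, -0.0008, 0.3891, 0.0, -0.0, 0.0017] dist 195.23060266110815 ang 0.6044204236377269
```

```bash
python3 -m creep '[[-0.033,-0.001,0.125,0,0,0.0017],[-0.033,-0.001,0.25,0,0,0.0017],[-0.033,-0.001,0.3,0,0,0.0017],[-0.033,-0.001,0.35,0,0,0.0017],[-0.033,-0.001,0.393,0,0,0.0017],[-0.033,-0.001,0.393,0,0,0.0017]]' -1
python3 -m creep '[[0,0,0,0,0,0],[0,0,0,0,0,0],[0,0,0,0,0,0],[0,0,0,0,0,0],[0,0,0,0,0,0],[0,0,0,0,0,0],[0,0,0,0,0,0],[0,0,0,0,0,0]]' 1 50
```

```text
t: 2.4
ee_pos: [526.4, 135.2, 3.6]
tcp_rot: [-179.9, -0.2, 161.3]
wrist_force: [-0.1, 0.4, 1.3]
width: 85.4
grip_force: 0.0
t: 3.4
ee_pos: [529.3, 134.5, 6.3]
tcp_rot: [179.9, 0.1, 161.2]
wrist_force: [-1.0, 2.0, 6.5]
width: 51.1
grip_force: 54.0
```

```bash
python3 -m creep '[[0,0,-0.125,0,0,0],[0,0,-0.25,0,0,0],[0,0,-0.375,0,0,0],[0,0,-0.375,0,0,0]]'
python3 - <<'E'
from h import *
R=panelR(-45.6); o=np.array([515.2,-296.2,66]); T=toolR(-R[:,0],-R[:,2])
go(o+R@[50,0,100],T)
E
```

```text
t: 3.9
ee_pos: [531.6, 134.3, 198.4]
tcp_rot: [179.8, 0.6, 161.2]
wrist_force: [-0.3, -0.1, -2.3]
width: 51.3
grip_force: 54.4
row [-0.2341, -0.8197, 0.0407, 0.0205, -0.0802, 0.0724] dist 426.7196372928823 ang 39.58672119608914
```

```bash
python3 -m creep '[[-0.03,-0.1,0,0.003,-0.01,0.009],[-0.06,-0.2,0,0.006,-0.02,0.018],[-0.09,-0.3,0,0.009,-0.03,0.027],[-0.12,-0.4,0.01,0.012,-0.04,0.036],[-0.15,-0.5,0.015,0.015,-0.05,0.045],[-0.18,-0.6,0.02,0.018,-0.06,0.054],[-0.205,-0.71,0.03,0.02,-0.07,0.063],[-0.234,-0.82,0.041,0.0205,-0.08,0.0724],[-0.234,-0.82,0.041,0.0205,-0.08,0.0724],[-0.234,-0.82,0.041,0.0205,-0.08,0.0724],[-0.234,-0.82,0.041,0.0205,-0.08,0.0724]]'
python3 - <<'E'
from h import *
s=vision.snapshot("wrist"); cv2.imwrite("pics/w2.png",s["img"][:,:,::-1])
R=panelR(-45.6);o=np.array([515.2,-296.2,66])
print(proj(s,[R@np.array(c)+o for c in [(104,75,0),(104,-75,0),(-72,-75,0),(-72,75,0),(0,0,9)]]).round(1).tolist())
E
```

```text
t: 5.28
ee_pos: [506.9, -290.4, 171.4]
tcp_rot: [-179.4, 29.4, 134.8]
wrist_force: [1.0, -0.4, -1.5]
width: 51.3
grip_force: 54.6
[[432.7, 333.2], [211.0, 331.2], [191.7, 49.5], [456.9, 50.9], [323.1, 178.4]]
```

View pics/w2.png

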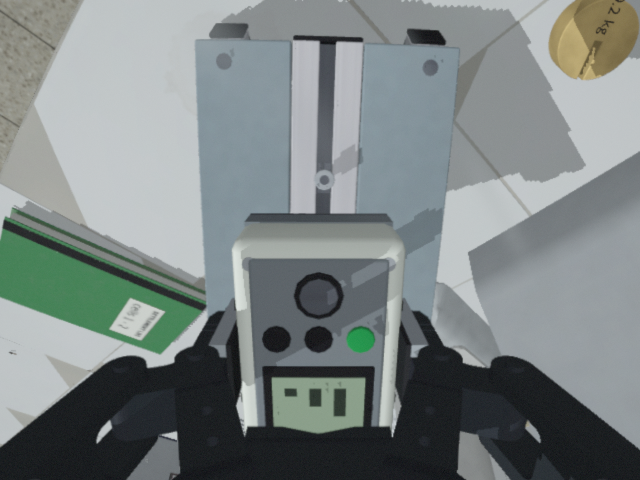

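Wrist view: screw head at about (324,180), panel's lower corners at (196,40) and (460,47), readout's bottom back edge at row 214. I'll zoom in for accurate edges.

```bash
python3 - <<'E'
import cv2,numpy as np
a=cv2.imread("pics/w2.png")
z=lambda x,y,w,h,W,H:cv2.resize(a[y:y+h,x:x+w],(W,H),interpolation=cv2.INTER_CUBIC)
cv2.imwrite("pics/c2.png",np.vstack([z(180,20,300,60,800,160),z(220,155,200,105,800,420)]))
E
```

```text
(no output)
```

View pics/c2.png

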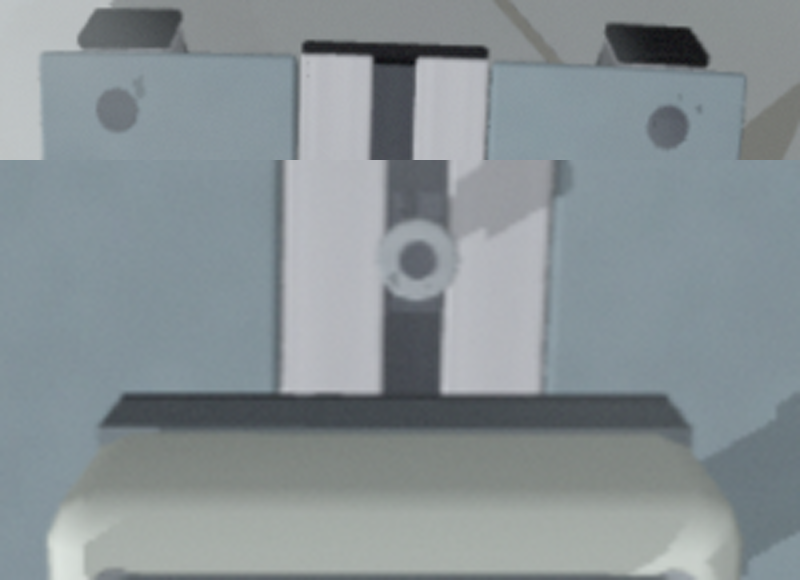

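```bash
python3 - <<'E'
from h import *
s=vision.snapshot("wrist"); st=r.read_state(); print(st["ee_pos"],st["tcp_rot"])
def f(p):
    R=panelR(p[2]);o=np.array([p[0],p[1],66])
    return np.ravel(proj(s,[R@np.array(c)+o for c in [(-72,-75,0),(-72,75,0),(-72,0,0),(p[3],0,9)]])-[(195.4,39.9),(459.8,47.4),(327.4,43.6),(324.5,180)])
q=least_squares(f,[515,-296,-45.6,0]); print("panel",q.x,q.fun.round(1)); p=q.x
R=panelR(p[2]);o=np.array([p[0],p[1],66])
T=Ro.from_euler('xyz',st["tcp_rot"],degrees=True).as_matrix(); t=st["ee_pos"]
# readout bottom back edge at z_tool=6.3
for u in [(250.5,214),(387,214),(318.75,214)]: print("edge in tool",T.T@(ray(s,u,t+T[:,2]*6.3,T[:,2])-t))
print("tcp in panel",R.T@(t-o),"rot err",np.degrees(Ro.from_matrix(T.T@toolR(-R[:,0],-R[:,2])).as_rotvec()))
E
```

```text
[ 507.26123389 -290.45648141  171.84399003] [-179.41348957   29.44895465  134.79281107]
panel [ 513.89680731 -293.52111603  -46.82041918    3.56646674] [-1.6  0.8  1.1  0.8  0.5 -1.  -0.  -0. ]
edge in tool [ 39.84608573 -25.98461576   6.3       ]
edge in tool [39.84677786 26.35733588  6.3       ]
edge in tool [39.81959399  0.19211721  6.3       ]
tcp in panel [47.05431919 -2.7416529  95.05128842] rot err [ 0.21341388 -0.54382713  1.4037577 ]
```

```bash
cat >> h.py <<'E'
PR=panelR(-46.82); PO=np.array([513.9,-293.52,66]); PT=toolR(-PR[:,0],-PR[:,2])
def tgt(x,y,z): # readout origin wanted in panel coords -> TCP
    return PO+PR@np.array([x,y,z])-PT@np.array([-0.15,0.2,6.3])
def avg():
    st=r.read_state(); T=Ro.from_euler('xyz',st["tcp_rot"],degrees=True).as_matrix()
    q=PR.T@(st["ee_pos"]+T@np.array([-0.15,0.2,6.3])-PO)
    print("readout in panel",q.round(2),"rot",np.degrees(Ro.from_matrix(T.T@PT).as_rotvec()).round(2),"F panel",(PR.T@st["wrist_force"]).round(1),"w",st["width"],st["t"])
E
python3 - <<'E'
from h import *
avg(); go(tgt(3.6,0,50),PT); go(tgt(3.6,0,13),PT)
E
```

```text
readout in panel [47.14 -2.52 88.75] rot [ 0.21 -0.54  1.4 ] F panel [-0.6  0.1 -1.1] w 51.66688890027127 5.375
row [0.0863, 0.0069, 0.0783, 0.0006, -0.0015, 0.0039] dist 58.39026742938957 ang 1.5201054787321715
row [0.0856, 0.0066, 0.1523, 0.0006, -0.0015, 0.0039] dist 87.44181001741578 ang 1.5201054787321715
```

```bash
python3 -m creep '[[0.043,0.004,0.03,0.0006,-0.0015,0.0039],[0.0863,0.0069,0.0783,0.0006,-0.0015,0.0039],[0.0856,0.0066,0.12,0.0006,-0.0015,0.0039],[0.0856,0.0066,0.152,0.0006,-0.0015,0.0039],[0.0856,0.0066,0.152,0.0006,-0.0015,0.0039],[0.0856,0.0066,0.152,0.0006,-0.0015,0.0039],[0.0856,0.0066,0.152,0.0006,-0.0015,0.0039]]'
python3 - <<'E'
from h import *
avg()
s=vision.snapshot("wrist"); cv2.imwrite("pics/w3.png",s["img"][:,:,::-1])
avg(); 
print(proj(s,[PR@np.array(c)+PO for c in [(-72,-75,0),(-72,75,0),(-72,0,0)]]).round(1).tolist())
go(tgt(3.6,0,13),PT)
E
```

```text
t: 6.25
ee_pos: [509.0, -290.2, 85.5]
tcp_rot: [180.0, 30.1, 133.1]
wrist_force: [-0.5, -0.5, -1.9]
width: 51.6
grip_force: 54.4
readout in panel [ 4.9  -1.07 13.45] rot [-0.05  0.09 -0.1 ] F panel [-0.9 -0.7 -1.6] w 51.608405962194475 6.25
readout in panel [ 4.85 -1.11 13.44] rot [-0.05  0.09 -0.1 ] F panel [-1.2 -0.1 -1.8] w 51.322291957398384 6.3
[[133.2, 116.7], [508.9, 116.1], [321.0, 114.0]]
row [0.0025, 0.0022, 0.0009, -0.0001, 0.0002, -0.0003] dist 1.7172202596049468 ang 0.14484711611154807
```

View pics/w3.png

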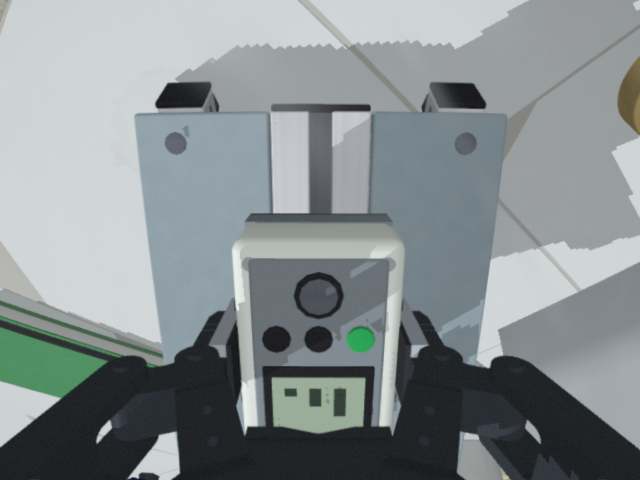

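Wrist view: plate's lower corners at about (137,114) and (505,115), slot centre at (320,113), readout centred at about 319.5. This is slightly off the prediction, so I'll refit using both pictures.

```bash
python3 - <<'E'
from h import *
s3=vision.snapshot("wrist"); a3=cv2.imread("pics/w3.png").astype(float); a2=cv2.imread("pics/w2.png").astype(float)
def edge(a,fixed,lo,hi,row):
    v=(a[fixed-2:fixed+3,lo:hi].mean(0) if row else a[lo:hi,fixed-2:fixed+3].mean(1)); d=np.abs(np.diff(cv2.GaussianBlur(v.astype(np.float32),(1,5),1),axis=0)).sum(1)
    i=d.argmax(); w=slice(max(i-2,0),i+3); return lo+.5+(np.arange(len(d))[w]*d[w]).sum()/d[w].sum()
for n,a,rows,cols in(("w2",a2,(70,110,150),(210,250,280,380,400,450)),("w3",a3,(130,165,200),(150,230,260,390,420,495))):
    rs={"w2":((185,215),(430,475)),"w3":((125,165),(480,520))}[n]; cr={"w2":(25,58),"w3":(100,128)}[n]
    print(n,[(y,round(edge(a,y,*rs[0],1),1),round(edge(a,y,*rs[1],1),1)) for y in rows],[(x,round(edge(a,x,*cr,0),1)) for x in cols])
pose3=(s3["rvec"],s3["tvec"]); np.savez("s3.npz",**{k:s3[k] for k in("rvec","tvec","K","dist")})
E
```

```text
w2 [(70, np.float64(195.4), np.float64(437.2)), (110, np.float64(196.8), np.float64(453.2)), (150, np.float64(198.3), np.float64(450.3))] [(210, np.float64(30.4)), (250, np.float64(40.6)), (280, np.float64(41.5)), (380, np.float64(44.6)), (400, np.float64(45.3)), (450, np.float64(48.1))]
w3 [(130, np.float64(135.2), np.float64(506.0)), (165, np.float64(138.8), np.float64(501.9)), (200, np.float64(142.8), np.float64(500.4))] [(150, np.float64(112.2)), (230, np.float64(113.5)), (260, np.float64(110.7)), (390, np.float64(111.0)), (420, np.float64(104.3)), (495, np.float64(112.7))]
```

```bash
python3 - <<'E'
from h import *
s3=vision.snapshot("wrist"); st=r.read_state()
T3=Ro.from_euler('xyz',st["tcp_rot"],degrees=True).as_matrix(); T2=Ro.from_euler('xyz',[-179.41348957,29.44895465,134.79281107],degrees=True).as_matrix()
Rc=cv2.Rodrigues(s3["rvec"])[0]; Rtc=Rc@T3; ct=T3.T@(-Rc.T@s3["tvec"].ravel()-st["ee_pos"]); print("cam in tool",ct,(T3.T@Rc[2]))
c2=np.array([507.26123389,-290.45648141,171.84399003])+T2@ct; R2=Rtc@T2.T
s2=dict(s3); s2["rvec"]=cv2.Rodrigues(R2)[0]; s2["tvec"]=-R2@c2
def f(p):
    R=panelR(p[2])@Ro.from_euler('xy',p[5:7],degrees=True).as_matrix(); o=np.array([p[0],p[1],p[3]]); g=lambda c:R@np.array(c,float)+o
    return np.r_[np.ravel(proj(s2,[g((-72,-75,0)),g((-72,75,0)),g((p[4],0,9))])-[(194.3,39),(457.8,48.2),(324.5,180)]),
     np.ravel(proj(s3,[g((-72,-75,0)),g((-72,75,0))])-[(133.4,112.7),(507.7,112.7)]), (p[3]-66)/1,p[5]*2,p[6]*2]
q=least_squares(f,[514,-293.5,-46.8,66,3.5,0,0]); print(q.x.round(2),q.fun.round(1)); p=q.x
R=panelR(p[2])@Ro.from_euler('xy',p[5:7],degrees=True).as_matrix(); o=np.array([p[0],p[1],p[3]])
for u in [(249,214),(390,214)]: print("edge in tool",T3.T@(ray(s3,u,st["ee_pos"]+T3[:,2]*6.3,T3[:,2])-st["ee_pos"]))
ro=R.T@(st["ee_pos"]+T3@[-.15,.2,6.3]-o); print("readout rel screw",ro-[p[4],0,0])
E
```

```text
cam in tool [  71.54693242    0.28169161 -142.77451593] [-0.28225318 -0.001521    0.95933875]
[ 5.1332e+02 -2.9331e+02 -4.6970e+01  6.4650e+01  5.2700e+00 -2.7000e-01
 -3.8000e-01] [-0.5 -1.1  1.8 -1.9 -0.7 -0.   0.3  1.1 -0.6  1.4 -1.3 -0.5 -0.8]
edge in tool [ 39.48405296 -26.4747612    6.3       ]
edge in tool [39.48761607 27.65764129  6.3       ]
readout rel screw [ 0.61385435 -0.96939484 14.16875589]
```

```bash
python3 -m creep '[[0.0018,0.002,0,0,0,0],[0.0018,0.002,0.006,0,0,0],[0.0018,0.002,0.012,0,0,0],[0.0018,0.002,0.014,0,0,0],[0.0018,0.002,0.014,0,0,0]]'
python3 -c "
from h import *
avg()"
```

```text
t: 7.02
ee_pos: [511.2, -291.2, 77.7]
tcp_rot: [-180.0, 30.0, 133.1]
wrist_force: [-0.0, 1.3, -2.9]
width: 51.2
grip_force: 54.7
readout in panel [ 2.92 -0.25  5.58] rot [-0.07 -0.03 -0.1 ] F panel [-2.3  0.9 -2. ] w 51.21865670899258 7.025
```

```bash
python3 -m creep '[[0,0,0.004,0,0,0],[0,0,0.008,0,0,0],[0,0,0.009,0,0,0],[0,0,0.009,0,0,0]]'
python3 -c "
from h import *
avg()"
```

```text
t: 7.52
ee_pos: [513.0, -293.1, 74.2]
tcp_rot: [-180.0, 30.0, 133.1]
wrist_force: [-0.6, 0.3, -3.1]
width: 51.4
grip_force: 54.6
readout in panel [ 3.45 -0.23  1.3 ] rot [-0.06  0.02 -0.1 ] F panel [-2.1 -0.3 -2.4] w 51.36661750701874 7.525
```

```bash
python3 -m creep '[[0,0,0.0015,0,0,0],[0,0,0.0025,0,0,0],[0,0,0.0025,0,0,0]]'
python3 -c "
from h import *
avg()"
```

```text
t: 7.9
ee_pos: [513.1, -293.3, 73.7]
tcp_rot: [-180.0, 30.0, 133.1]
wrist_force: [-5.1, 3.4, 4.6]
width: 51.6
grip_force: 55.8
readout in panel [ 3.43 -0.21  0.72] rot [-0.06  0.05 -0.09] F panel [-2.8 -1.4  6.9] w 51.60439283074791 7.9
```

```bash
python3 -m creep '[[0.008,0,0,0,0,0],[0.016,0,0,0,0,0],[0.024,0,0,0,0,0],[0.031,0,0,0,0,0],[0.036,0,0,0,0,0],[0.036,0,0,0,0,0]]'
python3 -c "
from h import *
avg()"
```

```text
t: 8.65
ee_pos: [502.9, -281.8, 64.9]
tcp_rot: [-180.0, 30.0, 133.1]
wrist_force: [-2.0, 3.1, 4.3]
width: 51.1
grip_force: 55.5
readout in panel [-14.28   0.2    0.73] rot [-0.08 -0.02 -0.09] F panel [-1.   0.7  5.6] w 51.11516490191932 8.65
```

```bash
python3 -m creep '[[0.002,0,0,0,0,0],[0.004,0,0,0,0,0],[0.006,0,0,0,0,0],[0.007,0,0,0,0,0],[0.007,0,0,0,0,0]]'
python3 -c "
from h import *
avg()"
```

```text
t: 9.28
ee_pos: [501.1, -279.7, 63.7]
tcp_rot: [-179.9, 29.8, 133.1]
wrist_force: [1.1, -2.0, -2.3]
width: 51.1
grip_force: 54.5
readout in panel [-17.32   0.32   1.11] rot [-0.16 -0.17 -0.1 ] F panel [ 0.7 -0.5 -3.1] w 51.13767871121311 9.275
```

```bash
python3 -m creep '[[0.002,0,0,0,0,0],[0.003,0,0.001,0,0,0],[0.003,0,0.001,0,0,0]]'
python3 -c "
from h import *
avg()"
```

```text
t: 9.65
ee_pos: [501.2, -279.2, 63.8]
tcp_rot: [-179.9, 29.9, 133.1]
wrist_force: [1.3, -2.9, -1.1]
width: 51.2
grip_force: 54.5
readout in panel [-17.52   0.7    1.35] rot [-0.17 -0.13 -0.1 ] F panel [ 2.  -1.  -2.5] w 51.19785368257014 9.65
```

```bash
python3 -m creep '[[0,0,0,0,0,0],[0,0,0,0,0,0],[0,0,0,0,0,0],[0,0,0,0,0,0],[0,0,0,0,0,0],[0,0,0,0,0,0]]' -1
python3 -m creep '[[0,0,-0.03,0,0,0],[0,0,-0.08,0,0,0],[0,0,-0.16,0,0,0],[0,0,-0.16,0,0,0],[0,0,-0.16,0,0,0]]'
python3 - <<'E'
from h import *
avg()
s=vision.snapshot("wrist"); cv2.imwrite("pics/w4.png",s["img"][:,:,::-1])
o=PO
P=[(-57,-26,0),(-57,26,0),(-57,-26,40),(-57,26,40),(23,-26,40),(23,26,40),(-72,-75,0),(-72,75,0)]
print(proj(s,[PR@np.array(c)+PO for c in P]).round(1).tolist())
E
```

```text
t: 10.4
ee_pos: [500.8, -278.9, 63.4]
tcp_rot: [-179.9, 29.8, 133.1]
wrist_force: [0.3, 0.8, -0.1]
width: 85.1
grip_force: 0.0
t: 11.02
ee_pos: [473.8, -249.8, 132.7]
tcp_rot: [-179.9, 29.8, 133.1]
wrist_force: [-0.6, 0.7, -0.8]
width: 85.3
grip_force: 0.0
readout in panel [-17.87   0.87  81.08] rot [-0.18 -0.17 -0.1 ] F panel [-1.3  0.  -0.3] w 85.29253394319848 11.025
[[272.7, 186.1], [362.2, 186.0], [263.3, 197.7], [370.7, 197.6], [269.5, 344.2], [365.3, 344.2], [187.4, 160.8], [447.9, 160.3]]
```

View pics/w4.png

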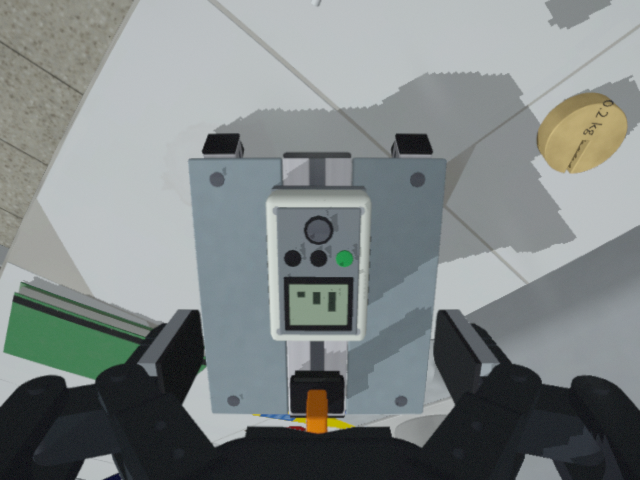

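Wrist view: readout seated straight on the centre line (rows 195–340, columns 267–370), lower plate edge at row 158, stop's front top edge at row 372, tab at (317,410).

```bash
python3 - <<'E'
from h import *
s=vision.snapshot("wrist")
for u,z in [((318,373),10.5),((317,391),38),((318,339.5),38),((318,186),0)]: print(u,z,PR.T@(ray(s,u,PO+PR[:,2]*z,PR[:,2])-PO))
go(PO+PR@[60,0,85],PT); go(PO+PR@[108,0,85],PT); go(PO+PR@[108,0,20],PT)
E
```

```text
(318, 373) 10.5 [ 6.04298648e+01 -1.08300296e-02  1.05000000e+01]
(317, 391) 38 [53.68280497 -0.42671941 38.        ]
(318, 339.5) 38 [20.37444723  0.21141716 38.        ]
(318, 186) 0 [-5.76401768e+01  1.73398876e-01 -1.42108547e-14]
row [-0.1576, -0.0007, 0.0026, -0.0006, -0.0008, -0.0003] dist 78.79592554231874 ang 0.3680753342193236
row [-0.2536, -0.0005, 0.0021, -0.0006, -0.0008, -0.0003] dist 126.78829424768782 ang 0.3680753342193236
row [-0.2542, -0.0001, 0.1321, -0.0006, -0.0008, -0.0003] dist 143.25788439610858 ang 0.3680753342193236
```

```bash
python3 -m creep '[[-0.06,0,0,0,0,0],[-0.15,-0.0005,0.0026,-0.0006,-0.0008,0],[-0.2536,-0.0005,0.0021,-0.0006,-0.0008,-0.0003],[-0.2536,-0.0005,0.0021,-0.0006,-0.0008,-0.0003],[-0.2536,-0.0005,0.0021,-0.0006,-0.0008,-0.0003],[-0.2536,-0.0005,0.0021,-0.0006,-0.0008,-0.0003]]' 1 50
python3 -m creep '[[0,0,0.05,0,0,0],[0,0,0.1,0,0,0],[0,0,0.13,0,0,0],[0,0,0.13,0,0,0],[0,0,0.13,0,0,0]]'
python3 - <<'E'
from h import *
st=r.read_state(); print("tcp panel",PR.T@(st["ee_pos"]-PO)); avg()
E
```

```text
t: 11.88
ee_pos: [547.7, -329.4, 192.8]
tcp_rot: [-180.0, 29.9, 133.2]
wrist_force: [0.1, 0.2, -0.2]
width: -0.1
grip_force: 0.0
t: 12.5
ee_pos: [571.4, -354.2, 139.2]
tcp_rot: [180.0, 30.1, 133.2]
wrist_force: [-0.3, 0.3, 0.4]
width: 0.2
grip_force: 0.0
tcp panel [109.03186076   0.43618248  21.60594486]
readout in panel [109.2    0.64  15.31] rot [0.05 0.12 0.02] F panel [-0.2 -0.   0.5] w 0.15264260110496164 12.5
```

Now push the tab down the slope in stages; contact is expected at TCP x ≈ 97 and the end at ≈ 57.

```bash
python3 -m creep '[[0.01,0,0,0,0,0],[0.02,0,0,0,0,0],[0.03,0,0,0,0,0],[0.04,0,0,0,0,0],[0.05,0,0,0,0,0],[0.06,0,0,0,0,0],[0.07,0,0,0,0,0],[0.08,0,0,0,0,0],[0.088,0,0,0,0,0],[0.088,0,0,0,0,0]]'
python3 - <<'E'
from h import *
st=r.read_state(); print("tcp panel",PR.T@(st["ee_pos"]-PO)); avg()
s=vision.snapshot("side"); a=s["img"][255:360,255:395]
cv2.imwrite("pics/s5.png",cv2.resize(a,(800,600),interpolation=cv2.INTER_CUBIC)[:,:,::-1])
E
```

```text
t: 13.75
ee_pos: [544.7, -326.0, 115.9]
tcp_rot: [180.0, 30.0, 133.2]
wrist_force: [0.7, -0.2, -0.1]
width: -0.1
grip_force: 0.5
tcp panel [63.66557091  0.21807475 20.80662551]
readout in panel [63.81  0.42 14.51] rot [ 0.02 -0.01  0.02] F panel [ 0.5  0.4 -0.4] w -0.11954265782349026 13.75
```

View pics/s5.png

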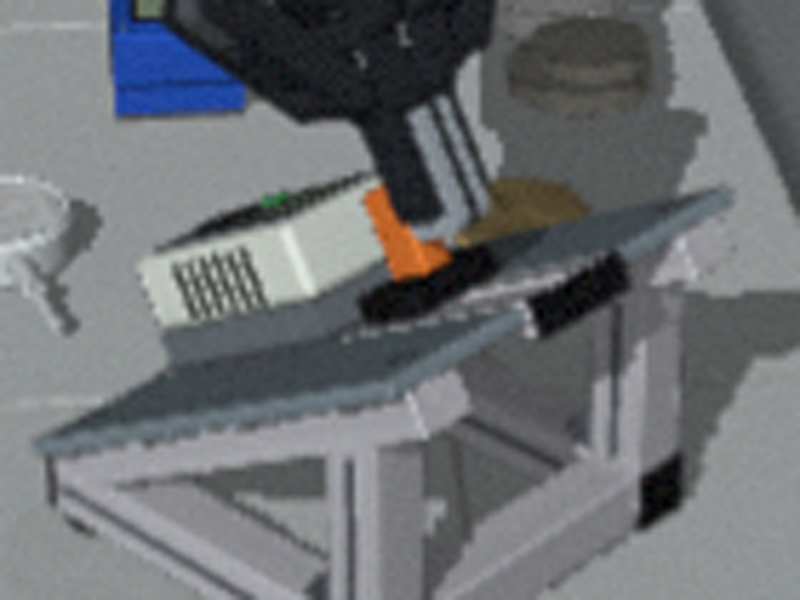

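The stop has come down close to the flush readout, with a small gap left. I'll creep the rest until the force rises.

```bash
cat > q.py <<'E'
from h import *
st=r.read_state(); print("tcp panel",(PR.T@(st["ee_pos"]-PO)).round(2),"F",(PR.T@st["wrist_force"]).round(1))
E
python3 -m creep '[[0.002,0,0,0,0,0],[0.004,0,0,0,0,0],[0.005,0,0,0,0,0],[0.005,0,0,0,0,0]]'|head -1; python3 q.py
python3 -m creep '[[0.002,0,0,0,0,0],[0.004,0,0,0,0,0],[0.004,0,0,0,0,0]]'|head -1; python3 q.py
```

```text
t: 14.3
tcp panel [62.37  0.21 20.92] F [ 2.8  0.4 -1.2]
t: 14.68
tcp panel [60.1   0.23 20.99] F [ 2.4 -0.4 -1.6]
```

```bash
for i in 1; do python3 -m creep '[[0.002,0,0,0,0,0],[0.003,0,0,0,0,0],[0.003,0,0,0,0,0]]'|head -1; python3 q.py
python3 -m creep '[[0.002,0,0,0,0,0],[0.003,0,0,0,0,0],[0.003,0,0,0,0,0]]'|head -1; python3 q.py; done
```

```text
t: 15.05
tcp panel [58.69  0.26 21.  ] F [ 0.7 -0.7 -0.9]
t: 15.42
tcp panel [57.37  0.26 21.04] F [ 3.3 -1.7 -0.8]
```

```bash
python3 -m creep '[[0.002,0,0,0,0,0],[0.003,0,0,0,0,0],[0.003,0,0,0,0,0]]'|head -1; python3 q.py
python3 -m creep '[[0.002,0,0,0,0,0],[0.003,0,0,0,0,0],[0.003,0,0,0,0,0]]'|head -1; python3 q.py
```

```text
t: 15.8
tcp panel [57.16  0.29 21.13] F [ 5.5 -0.5 -2.6]
t: 16.18
tcp panel [56.96  0.33 21.21] F [ 8.2 -1.6 -4.5]
```

It has stalled with the force rising, so the stop is against the readout. Now back off up the slope and retract.

```bash
python3 -m creep '[[-0.01,0,0,0,0,0],[-0.02,0,0,0,0,0],[-0.02,0,-0.06,0,0,0],[-0.02,0,-0.15,0,0,0],[0.08,0,-0.2,0,0,0],[0.16,0,-0.2,0,0,0],[0.16,0,-0.2,0,0,0],[0.16,0,-0.2,0,0,0]]'
python3 - <<'E'
from h import *
s=vision.snapshot("wrist"); cv2.imwrite("pics/w6.png",s["img"][:,:,::-1])
E
```

```text
t: 17.18
ee_pos: [458.1, -233.4, 158.4]
tcp_rot: [179.9, 30.2, 133.2]
wrist_force: [0.6, -0.1, -0.4]
width: -0.3
grip_force: 0.0
```

View pics/w6.png

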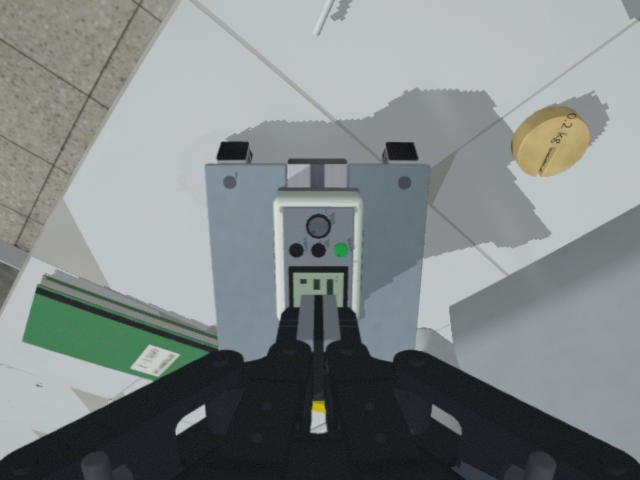

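The readout is straight and unmoved (bottom edge at row 190, plate edge at row 164), and the gripper is clear.

```bash
python3 - <<'E'
from h import *
print(r.hand_in())
E
```

```text
the job is handed in; nothing more can be done
None
```

I handed the job in with the readout hooked on the screw, slid home and straight, the stop pushed down against its top edge, and the gripper clear at about 17 s; the hand-in returned no verdict, and the last picture had the gripper hiding the stop, so that contact rests on the rising push force.

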